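# Tip the notebook into the scanning frame

### The arm

A 6-joint arm with a two-finger parallel gripper is mounted at the origin on the work surface. World frame = base frame: x ahead of the robot, y to its left, z up, the work surface at z = 0. Lengths are in m, angles in rad, forces in N, time in s.
With the tool pointing down it reaches from about 0.25 to 0.85 m from the base axis. Payload 12.5 kg.
Tool frame: the origin (TCP) lies between the finger pads; the fingertips stand 14 mm ahead of it and the grasp point (between the pads) lies 5 mm behind it; x points along the fingers, z is the direction in which the jaws open and shut, and the axes are right-handed (so a half turn about x gives the same grasp; the last joint's range is limited). The gripper opens to 93 mm and grips with 3 to 60 N. Pads are 15 mm wide; open, the fingers measure 128 mm over their backs; the gripper's body (75 mm by 188 mm) begins 65 mm behind the grasp point.
Start: joints at [1.096, 0.351, 1.652, -0, 1.139, -0.085], TCP at [0.209, 0.509, 0.233] pointing down, gripper open.
Joint ranges: [-2.75, 2.75], [-0.79, 2.1], [0.01, 2.65], [-1.57, 4.71], [0.07, 3.14], [-2.87, 2.87]. Speed limits (rad/s): [2.22, 2.22, 2.79, 3.14, 3.14, 3.14].

### API

Orientations are given as a unit quaternion [w, x, y, z].
In Python, from rig import arm gives the robot as it stands. The module is installed in compiled form; this text tells all that it offers.
- The arm moves only by the tool send_rows, never from a script. Its argument "series" is one flat list of numbers, 4 for each row, row after row: the shift along the tool's x, y, z each as a share of 0.6 m, from -1 to 1, then the turn about the tool's x as a share of 60 degrees, from -1 to 1. A call has 1 to 12 rows; each row is the pose to reach, as a shift and turn from the pose commanded when the call began, along the tool's axes at that moment; what a row does not reach only later rows make up. A row lasts 1/8 s, in which the tool goes at most 62.5 mm and 10.7 degrees, less where a joint would pass 70% of its speed; a pose out of reach is approached as far as the arm can. A call with a number of a shift or a turn outside -1 to 1 is refused whole. A call with a gripper value outside its range is refused whole. "jaw" is the gripper's target within -1 to 1 (shut at 1, half-way at 0, fully open at -1), set as the call begins (left out, the last holds). The fingers move at their own pace and stop on an object; "force" is the grip in N (left out, the last holds). Time passes only in rows, so rows that repeat a pose let the fingers close. It gives the time, the measured TCP pose, the force and the opening at its end, in the units of the state.
- arm.get_state(): the state, without advancing time (a new reading comes with each control period).
- arm.grab_frame(name): name is "side" or "top"; returns a dict with "image" (480x640x3 uint8, red, green, blue), "mtx" (3x3 intrinsics, pixels), "pose" (4x4, takes a point from camera to world coordinates). Camera axes: x right, y up, looking along -z (the intrinsics and any distortion apply to the point x, -y, -z); pixel columns grow to the right and rows downward; lengths in m; the calibration is good to about 2 mm. A picture is of the moment at which its call begins. There is no depth.
- arm.finish_job(): hands the job in, once; it reports no verdict.
The state is a dict: "time": time; "q": joint angles; "qd": joint speeds; "joint_torque": joint torques, N m; "position": TCP position; "tcp_rot": TCP orientation; "wrist_force": force on the tool from outside, world axes, zero at the start; "torque": the same for the moment, N m; "finger_gap": finger opening in m.
Only numpy, scipy, OpenCV 4.12 (cv2) and the standard library are available. Lean on these libraries where they do the work, as an engineer would, in place of code of your own. Each camera call takes 0.05 s, during which the arm holds its last target.

### The job

Get the notebook ready for scanning: first slide the sharpener along the mat until it is wholly outside the white frame, while the notebook still stands. Then push the standing notebook over so that it falls flat inside the frame, its whole outline within the white lines. Do not pick up or tip over the sharpener, do not lift the notebook, and leave everything else where it is.

Things in the scene. Friction and masses are not known exactly. Their poses are not given: they have to be found in the camera images.
- frame (a point): Centre of the white rectangular frame printed on the dark grey copy mat, on the mat's top face, 2 mm above the desk. The mat (280 mm along this x, 400 mm along this y, 2 mm thick) is fixed. The inside of the frame measures 160 mm along this x and 260 mm along this y; z is up. x points roughly away from the robot (within about 30 degrees).
- notebook: Loose kraft-cardboard notebook of 0.2 to 0.37 kg, standing on its end on the mat across one of the two end lines of the frame (at the +y or the -y end), broad faces looking roughly along the frame's y. 110 mm wide along its x, 28 mm thick along its y, 180 mm high along its z. Origin at the centre of the foot it stands on.
- sharpener: Loose round plastic tub sharpener, upright cylinder 38 mm in diameter and 28 mm high, about 40 g, standing on the mat near the middle of the frame. Origin at the centre of its underside. It slides when pushed low.
- foot_l (a point): Corner of the notebook's foot, at its +x side, mid-thickness.
- foot_r (a point): Corner of the notebook's foot, at its -x side, mid-thickness.
- top_l (a point): Corner of the notebook's top, at its +x side, mid-thickness.
- top_r (a point): Corner of the notebook's top, at its -x side, mid-thickness.
- foot_a (a point): Middle of the bottom edge of the notebook's +y broad face. Pushed near the top, the notebook pivots about the bottom edge of its far face, passes its balance point at about 9 degrees, then falls on its own, its foot staying nearly where it was.
- foot_b (a point): Middle of the bottom edge of the notebook's -y broad face.
- eraser: Bystander: loose white eraser with a card sleeve, 20 x 50 x 13 mm high, on the mat beyond the frame's far long line. Origin at its underside.
- glue_stick: Bystander: loose glue stick standing on end, 29 mm in diameter, 88 mm high, on the desk beyond the mat. Origin at its underside.
- clip_dish: Bystander: loose white ceramic dish of paper clips, 90 mm across the rim, 26 mm high, beyond the mat. Origin at its underside.
- stapler: Bystander: loose black stapler, 36 x 135 mm (its y), about 55 mm high, beyond the mat. Origin at its underside.

How it is judged:
On the way, in this order (a step that is already met when the one before it is completed fails the run):
1. the sharpener is wholly outside the frame and the notebook still stands ((x of sharpener in the frame of frame below -0.096 m or x of sharpener in the frame of frame above 0.096 m or y of sharpener in the frame of frame below -0.146 m or y of sharpener in the frame of frame above 0.146 m) and angle between notebook's own z axis and vertical below 0.08 rad), for 0.2 s.
2. the notebook has fallen flat (angle between the y axis of notebook and the z axis of frame, either way round below 0.06 rad), for 0.2 s.
At the end, for the whole second after the job is handed in: The notebook lies flat (within 0.06 rad) and at rest, all four corners of its outline inside the frame's white lines (2 mm over is allowed); the sharpener stands upright and at rest on the mat or desk, wholly outside the frame (its centre at least 16 mm beyond a line) (angle between the y axis of notebook and the z axis of frame, either way round below 0.06 rad and x of foot_l in the frame of frame between -0.082 and 0.082 m and y of foot_l in the frame of frame between -0.132 and 0.132 m and x of foot_r in the frame of frame between -0.082 and 0.082 m and y of foot_r in the frame of frame between -0.132 and 0.132 m and x of top_l in the frame of frame between -0.082 and 0.082 m and y of top_l in the frame of frame between -0.132 and 0.132 m and x of top_r in the frame of frame between -0.082 and 0.082 m and y of top_r in the frame of frame between -0.132 and 0.132 m and (x of sharpener in the frame of frame below -0.096 m or x of sharpener in the frame of frame above 0.096 m or y of sharpener in the frame of frame below -0.146 m or y of sharpener in the frame of frame above 0.146 m) and angle between sharpener's own z axis and vertical below 0.1 rad and linear speed of each of notebook, sharpener below 0.02 m/s); the robot touches nothing.
It fails at once if the sharpener is lifted or tipped over (height (world z) of sharpener above 0.014 m or angle between sharpener's own z axis and vertical above 0.5 rad).
It fails at once if the notebook is lifted: both bottom edges of its foot more than 20 mm above the mat (height (world z) of each of foot_a, foot_b above 0.022 m).
It fails at once if the eraser, glue stick, dish or stapler is moved more than 15 mm (distance of any of eraser, glue_stick, clip_dish, stapler from where it was at the start of the episode above 0.015 m).
It also fails if it takes over 53 s, if anything falls off the work surface, if the arm or the gripper's body presses on something with over 40 N, if the wrist force passes 120 N, or if a joint passes its speed limit or range.

## Working session

There is one attempt and no reset: what is moved stays moved. The work goes in short steps, Python scripts to look and compute and a tool call to move; the robot and the scene stay as the last step left them, time stands still between calls to the robot, and variables do not carry over. Pictures are saved under pics/ and viewed, and the job is handed in when it is done.

Besides the shell and the picture viewer there is one more tool, called after "Request:" in YAML: its name, and indented under it one key for each argument. send_rows: Moves the arm, as the interface text tells. Its arguments: {"type":"object","properties":{"series":{"type":"array"},"jaw":{"type":"number"},"force":{"type":"number"}},"required":["series"]}

```bash
mkdir -p pics; python3 - <<'E'
from rig import arm
import cv2,numpy as np,pickle
np.set_printoptions(precision=4,suppress=True)
d={}
for n in("side","top"):
    f=arm.grab_frame(n); d[n]=f
    cv2.imwrite(f"pics/{n}0.png",f["image"][:,:,::-1]); print(n,f["mtx"],f["pose"],f.keys())
pickle.dump(d,open("f0.pkl","wb"))
s=arm.get_state()
for k in s: print(k,s[k])
E
```

```text
side [[459.944    0.     318.5988]
 [  0.     459.944  238.9715]
 [  0.       0.       1.    ]] [[ 0.8944  0.2818 -0.3472  0.4341]
 [-0.4472  0.5713 -0.6882 -0.4483]
 [ 0.0045  0.7708  0.637   0.5428]
 [ 0.      0.      0.      1.    ]] dict_keys(['image', 'mtx', 'pose'])
top [[477.2128   0.     326.7599]
 [  0.     477.2128 243.4365]
 [  0.       0.       1.    ]] [[ 0.0257  0.9915 -0.1275  0.5424]
 [-0.9996  0.0246 -0.01   -0.002 ]
 [-0.0068  0.1277  0.9918  0.8371]
 [ 0.      0.      0.      1.    ]] dict_keys(['image', 'mtx', 'pose'])
time 0.1
q [ 1.0964  0.3512  1.6524 -0.      1.1391 -0.0846]
qd [ 0.0001 -0.0006 -0.0027 -0.0008  0.001   0.0005]
joint_torque [  0.0002 -49.8037 -28.5703   0.07     0.0239  -0.0001]
position [0.2088 0.5085 0.2322]
tcp_rot [ 0.587  -0.3939  0.5877  0.3935]
wrist_force [0.2295 0.4124 0.2131]
torque [ 0.0457  0.0069 -0.0558]
finger_gap 0.09308809447821544
```

View pics/side0.png

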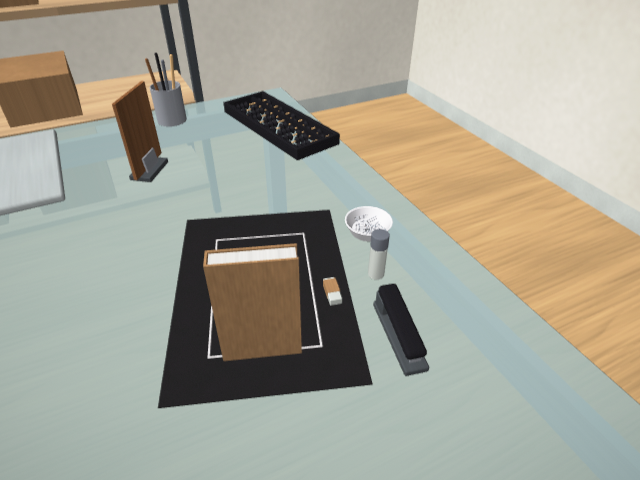

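View pics/top0.png

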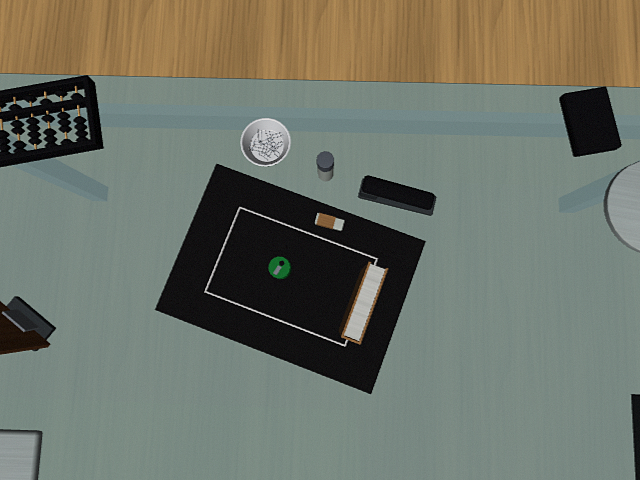

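The side view shows the notebook standing at the near (-y) end line, with foot corners near (222,360) and (301,353). The top view shows the green sharpener at (279,267), the mat corners near (217,164), (425,241), (371,393) and (156,310), and the notebook's top edge from about (378,265) to (350,342).

```bash
cat > h.py <<'E'
import cv2,numpy as np,pickle
np.set_printoptions(precision=4,suppress=True)
def ray(f,p,z):
    p=np.asarray(p,float).reshape(-1,2);K=f["mtx"];T=f["pose"]
    d=np.c_[(p[:,0]-K[0,2])/K[0,0],-(p[:,1]-K[1,2])/K[1,1],-np.ones(len(p))]@T[:3,:3].T
    o=T[:3,3]; return o+d*((z-o[2])/d[:,2])[:,None]
def rays(f,p):
    a=ray(f,p,0.);o=f["pose"][:3,3];d=a-o;return o,d/np.linalg.norm(d,axis=1)[:,None]
def tri(f1,p1,f2,p2):
    o1,d1=rays(f1,p1);o2,d2=rays(f2,p2);d1=d1[0];d2=d2[0]
    A=np.c_[d1,-d2];s=np.linalg.lstsq(A,o2-o1,rcond=None)[0]
    a=o1+s[0]*d1;b=o2+s[1]*d2;return (a+b)/2,np.linalg.norm(a-b)
E
cat > m0.py <<'E'
from h import *
d=pickle.load(open("f0.pkl","rb"));
for n,f in d.items():
    im=f["image"];hsv=cv2.cvtColor(im,cv2.COLOR_RGB2HSV)
    # mat
    m=((hsv[...,2]<45)).astype(np.uint8)
    cs,_=cv2.findContours(cv2.morphologyEx(m,cv2.MORPH_CLOSE,np.ones((5,5))),cv2.RETR_EXTERNAL,cv2.CHAIN_APPROX_NONE)
    c=max(cs,key=cv2.contourArea);q=cv2.approxPolyDP(cv2.convexHull(c),8,True)[:,0]
    print(n,"mat",q.tolist());w=ray(f,q,.002)[:,:2];print(w,w.mean(0),np.linalg.norm(w-np.roll(w,-1,0),axis=1))
    g=cv2.inRange(hsv,(50,100,40),(80,255,255));M=cv2.moments(g,True)
    if M["m00"]>20:
        c=(M["m10"]/M["m00"],M["m01"]/M["m00"]);print("green",c,M["m00"],ray(f,c,.03),ray(f,c,.026))
    cv2.imwrite(f"pics/{n}0z.png",cv2.resize(im[190:420,140:440] if n=="side" else im[150:400,150:440],None,fx=2.6,fy=2.4,interpolation=cv2.INTER_CUBIC)[:,:,::-1])
E
python3 m0.py
```

```text
side mat [[329, 211], [371, 383], [159, 407], [188, 221]]
[[ 0.7866  0.205 ]
 [ 0.6564 -0.166 ]
 [ 0.3953 -0.0754]
 [ 0.5268  0.2963]] [0.5913 0.065 ] [0.3931 0.2764 0.3943 0.2754]
top mat [[216, 164], [424, 241], [370, 393], [155, 309]]
[[ 0.7894  0.2102]
 [ 0.6583 -0.1648]
 [ 0.3961 -0.0734]
 [ 0.5275  0.302 ]] [0.5928 0.0685] [0.3972 0.2778 0.3977 0.2775]
green (279.21037463976944, 267.23631123919307) 347.0 [[0.6035 0.0858 0.03  ]] [[0.6038 0.0862 0.026 ]]
```

View pics/side0z.png

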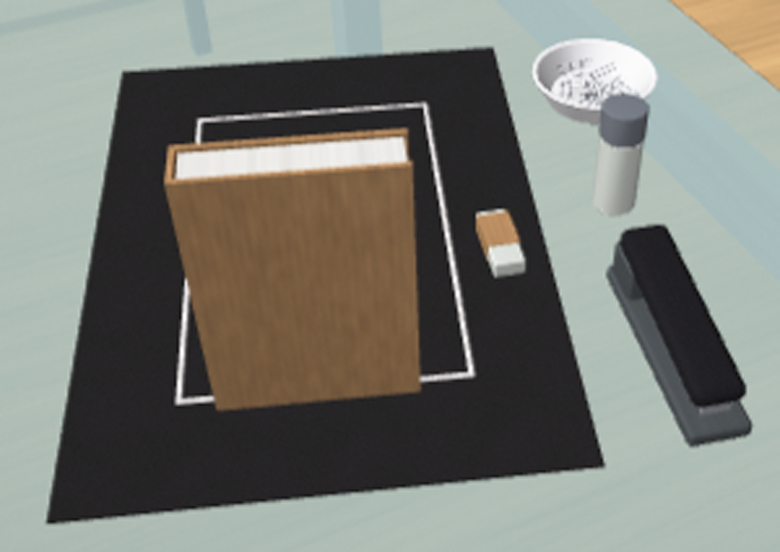

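View pics/top0z.png

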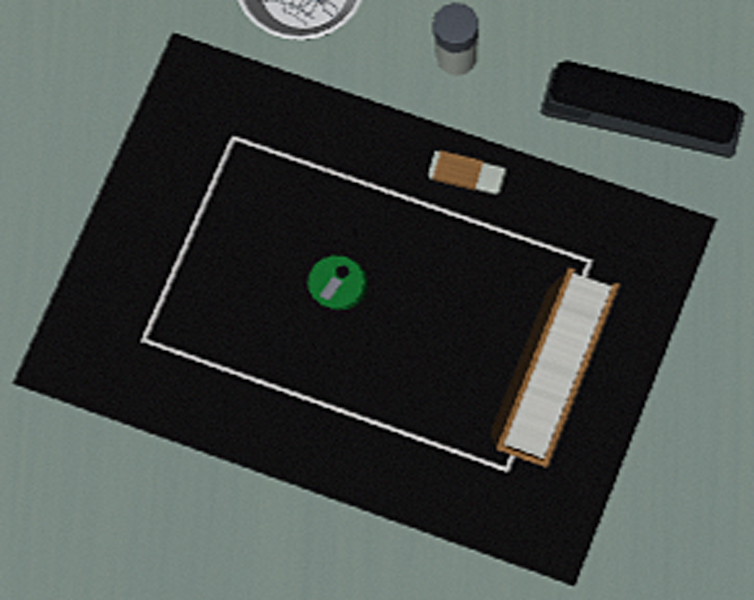

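```bash
cat > m1.py <<'E'
from h import *
import sys
d=pickle.load(open(sys.argv[1] if len(sys.argv)>1 else "f0.pkl","rb"))
def wl(img):return
seg={"top":[((239,208),(377,259)),((239,208),(206,292)),((206,292),(345,345))],
     "side":[((217,239),(304,234)),((304,234),(321,346)),((321,346),(303,348)),((209,356),(220,355)),((209,356),(212,320))]}
for n,f in d.items():
    g=cv2.cvtColor(f["image"],cv2.COLOR_RGB2GRAY).astype(float)
    L=[]
    for a,b in seg[n]:
        a=np.array(a,float);b=np.array(b,float);u=(b-a)/np.linalg.norm(b-a);v=np.array([-u[1],u[0]])
        P=[]
        for t in np.linspace(4,np.linalg.norm(b-a)-4,60):
            c=a+t*u;s=np.arange(-5,5.1,.25);q=(c+s[:,None]*v).astype(np.float32)
            val=cv2.remap(g.astype(np.float32),q[:,0],q[:,1],cv2.INTER_LINEAR)[:,0] if False else cv2.remap(g.astype(np.float32),q[None,:,0],q[None,:,1],cv2.INTER_LINEAR)[0]
            w=np.clip(val-70,0,None)
            if w.max()>40:P.append(c+v*(w*s).sum()/w.sum())
        P=ray(f,P,.002)[:,:2]
        l=cv2.fitLine(P.astype(np.float32),cv2.DIST_HUBER,0,.001,.001).ravel();L.append(l)
        print(n,a,b,len(P),"yaw",np.degrees(np.arctan2(l[1],l[0])),"pt",l[2:])
    def X(l,m):
        s=np.linalg.solve(np.c_[l[:2],-m[:2]],m[2:]-l[2:]);return l[2:]+s[0]*l[:2]
    if n=="top":
        A=X(L[0],L[1]);B=X(L[1],L[2]);x=(A-B);W=np.linalg.norm(x);x/=W;y=np.array([-x[1],x[0]]);C=(A+B)/2-y*(.13+(W-.16)/2)
    else:
        A=X(L[0],L[1]);D=X(L[1],L[2]);y=A-D;W=np.linalg.norm(y)-.1;y/=W+.1;x=np.array([y[1],-y[0]]);C=(A+D)/2-x*(.082)
    print(n,"W",W,"C",C,"yaw",np.degrees(np.arctan2(x[1],x[0])))
E
python3 m1.py
```

```text
side [217. 239.] [304. 234.] 60 yaw -19.300045 pt [0.6159 0.1974]
side [304. 234.] [321. 346.] 60 yaw 70.67894 pt [0.6626 0.0285]
side [321. 346.] [303. 348.] 60 yaw -18.876291 pt [ 0.612 -0.077]
side [209. 356.] [220. 355.] 60 yaw -18.329477 pt [ 0.4813 -0.0312]
side [209. 356.] [212. 320.] 60 yaw 70.42 pt [0.4848 0.005 ]
side W 0.16016814 C [0.5898 0.0687] yaw -19.32107
top [239. 208.] [377. 259.] 60 yaw 70.6534 pt [0.668 0.04 ]
top [239. 208.] [206. 292.] 60 yaw -19.29982 pt [0.6343 0.1914]
top [206. 292.] [345. 345.] 60 yaw 70.65741 pt [0.5167 0.0925]
top W 0.160163 C [0.593 0.068] yaw -19.299826
```

```bash
python3 - <<'E'
from h import *
d=pickle.load(open("f0.pkl","rb"));t,s=d["top"],d["side"]
th=np.radians(-19.3);R=np.array([[np.cos(th),-np.sin(th)],[np.sin(th),np.cos(th)]])
def F(p,C):return (np.atleast_2d(p)[:,:2]-C)@R
Ct=(.593,.068);Cs=(.5917,.068)
print("foot_b side",F(ray(s,[(223.5,360.8),(301.5,352.9)],.002),Cs))
tp=[(388.5,268.75),(360.4,344.2),(368,261.7),(341.2,337.5)]
print("top corners top view z.182",F(ray(t,tp,.182),Ct))
sp=[(204.6,248),(205.5,266.5),(298.5,260),(297.5,244)]
print("side view top corners z.182 [+y-x, -y-x, -y+x, +y+x]",F(ray(s,sp,.182),Cs))
for a,b in((tp[0],sp[2]),(tp[1],sp[1]),(tp[2],sp[3]),(tp[3],sp[0])):print("tri",tri(t,a,s,b))
c=cv2.cvtColor(t["image"],cv2.COLOR_RGB2HSV)
print("sharp",F(ray(t,(279.2,267.2),.028),Ct))
im=t["image"][240:360,310:410];im=np.clip(im.astype(int)*2.5,0,255).astype(np.uint8)
cv2.imwrite("pics/nbz.png",cv2.resize(im,None,fx=6,fy=5,interpolation=cv2.INTER_CUBIC)[:,:,::-1])
E
```

```text
foot_b side [[-0.0585 -0.1394]
 [ 0.0508 -0.1395]]
top corners top view z.182 [[ 0.0499 -0.1404]
 [-0.0592 -0.1396]
 [ 0.0491 -0.1108]
 [-0.0601 -0.1123]]
side view top corners z.182 [+y-x, -y-x, -y+x, +y+x] [[-0.0593 -0.1069]
 [-0.0563 -0.14  ]
 [ 0.0505 -0.1419]
 [ 0.052  -0.113 ]]
tri (array([ 0.5935, -0.0811,  0.1804]), np.float64(0.0006440013914561889))
tri (array([ 0.4917, -0.0444,  0.1811]), np.float64(0.0015943015262437363))
tri (array([ 0.6037, -0.0532,  0.1797]), np.float64(0.0016603295481786796))
tri (array([ 0.4995, -0.018 ,  0.186 ]), np.float64(0.00021804816257535594))
sharp [[0.0042 0.0205]]
```

View pics/nbz.png

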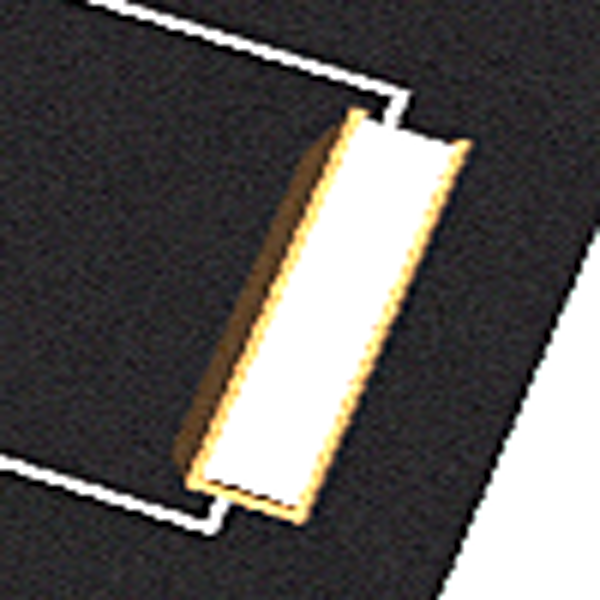

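```bash
cat > go.py <<'E'
from h import *
from rig import arm
from scipy.spatial.transform import Rotation as Ro
C=np.array([.5925,.068]);th=np.radians(-19.3);X=np.array([np.cos(th),np.sin(th)]);Y=np.array([-X[1],X[0]])
def W(fx,fy,z):return np.r_[C+fx*X+fy*Y,z]
def st():
    s=arm.get_state();q=np.array(s["tcp_rot"]);R=Ro.from_quat(q[[1,2,3,0]]).as_matrix();return s,np.array(s["position"]),R
def plan(*tg):
    s,p,R=st();f=(p[:2]-C)
    zx=np.r_[X,0];z=R[:,2];zd=zx if z@zx>0 else -zx
    a=np.degrees(np.arctan2(np.cross(z,zd)@R[:,0],z@zd))
    print("t",s["time"],"frame pos",f@X,f@Y,p[2],"toolx",R[:,0],"turn share",a/60,"gap",s["finger_gap"],"F",s["wrist_force"],"q",s["q"])
    for t in tg:print(t,"->",R.T@(W(*t)-p)/.6)
E
python3 - <<'E'
from go import *
plan((.004,.0205,.233),(.004,.0205,.10),(.004,.0205,.026))
E
```

```text
t 0.1 frame pos -0.5076820086807733 0.28893222451754685 0.23216330901986415 toolx [-0.0005 -0.0009 -1.    ] turn share 1.4494527891811484 gap 0.09308809447821544 F [0.2295 0.4124 0.2131] q [ 1.0964  0.3512  1.6524 -0.      1.1391 -0.0846]
(0.004, 0.0205, 0.233) -> [-0.001  -0.8753 -0.4016]
(0.004, 0.0205, 0.1) -> [ 0.2206 -0.8753 -0.4014]
(0.004, 0.0205, 0.026) -> [ 0.344  -0.8753 -0.4013]
```

Request:
send_rows:
  series: [0,-0.08,-0.04,0.1,0,-0.17,-0.08,0.2,0,-0.26,-0.12,0.3,0,-0.35,-0.16,0.4,0,-0.44,-0.2,0.5,0,-0.53,-0.24,0.6,0,-0.61,-0.28,0.7,0,-0.7,-0.32,0.8,0,-0.79,-0.36,0.9,0,-0.85,-0.39,1,0,-0.875,-0.4,1,0,-0.875,-0.4,1]
  jaw: -1
  force: 5

```text
time: 1.6
position: [0.6033, 0.0872, 0.2322]
tcp_rot: [0.705, -0.048, 0.706, 0.048]
wrist_force: [-0.1, 0.6, -0.3]
finger_gap: 0.0929
```

```bash
python3 - <<'E'
from go import *
plan((.004,.0205,.13),(.004,.0205,.05))
E
```

```text
t 1.6 frame pos 0.0038271959569468987 0.021670683254173595 0.23218939376588751 toolx [-0.0008  0.0001 -1.    ] turn share 0.45044515715830363 gap 0.09293568976071712 F [-0.0948  0.6369 -0.3114] q [ 0.0671  0.4598  1.4897  0.0002  1.193  -0.0678]
(0.004, 0.0205, 0.13) -> [ 0.1703 -0.0019 -0.0005]
(0.004, 0.0205, 0.05) -> [ 0.3036 -0.0019 -0.0004]
```

Request:
send_rows:
  series: [0.05,0,0,0.12,0.1,-0.001,0,0.27,0.15,-0.002,0,0.4,0.2,-0.002,0,0.45,0.25,-0.002,0,0.45,0.3,-0.002,0,0.45,0.33,-0.002,0,0.45,0.35,-0.002,0,0.45,0.35,-0.002,0,0.45]

```text
time: 2.72
position: [0.6033, 0.0864, 0.0225]
tcp_rot: [0.697, 0.118, 0.697, -0.119]
wrist_force: [-0.5, 0.7, 0.6]
finger_gap: 0.093
```

```bash
cat > snap.py <<'E'
import sys
from go import *
d={}
for n in("side","top"):
    f=arm.grab_frame(n);d[n]=f
a=d["side"]["image"][150:430,120:460];b=d["top"]["image"][140:420,130:470]
im=np.hstack([a,b]);im=cv2.resize(im,(800,330))
cv2.imwrite(f"pics/{sys.argv[1]}.png",im[:,:,::-1]);pickle.dump(d,open(sys.argv[1]+".pkl","wb"))
E
python3 snap.py s1; python3 - <<'E'
from go import *
plan((-.118,.0205,.022))
E
```

```text
t 2.825 frame pos 0.004856447596868126 0.020972621459588343 0.023467955373784696 toolx [ 0.0012  0.0001 -1.    ] turn share -0.00035847842558386683 gap 0.09294456380943777 F [ 0.115 -0.26   0.749] q [0.0654 0.7274 1.6192 0.     0.7938 0.4026]
(-0.118, 0.0205, 0.022) -> [ 0.0022 -0.0009 -0.2048]
```

View pics/s1.png

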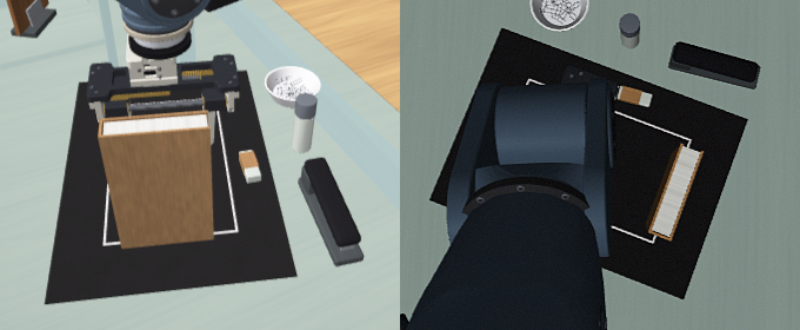

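The gripper straddles the hidden sharpener, clear of the notebook at around (160,130) in the left half. Next I'll close the jaws part-way as a loose cage.

Request:
send_rows:
  series: [0,0,0,0,0,0,0,0,0,0,0,0,0,0,0,0,0,0,0,0,0,0,0,0]
  jaw: -0.05
  force: 5

```text
time: 3.58
position: [0.6035, 0.0861, 0.0226]
tcp_rot: [0.697, 0.119, 0.697, -0.119]
wrist_force: [-0.4, 0.2, -0.2]
finger_gap: 0.0487
```

Request:
send_rows:
  series: [0,0,-0.01,0,0,0,-0.025,0,0,0,-0.045,0,0,0,-0.07,0,0,0,-0.095,0,0,0,-0.12,0,0,0,-0.145,0,0,0,-0.17,0,0,0,-0.19,0,0,0,-0.205,0,0,0,-0.215,0,0,0,-0.218,0]

```text
time: 5.08
position: [0.48, 0.1294, 0.0227]
tcp_rot: [0.697, 0.119, 0.697, -0.119]
wrist_force: [0.3, 0.5, -1.2]
finger_gap: 0.0488
```

Request:
send_rows:
  series: [0,0,0,0,0,0,0,0,0,0,0,0,0,0,0,0,0,0,0,0]
  jaw: -1

```text
time: 5.7
position: [0.4802, 0.1293, 0.0226]
tcp_rot: [0.697, 0.119, 0.697, -0.119]
wrist_force: [-0.5, 0.9, -0.3]
finger_gap: 0.0917
```

```bash
python3 snap.py s2; python3 - <<'E'
from go import *
plan((-.125,.0205,.235),(-.15,-.17,.235),(-.0045,-.19,.235))
E
```

```text
t 5.8 frame pos -0.12632619327535888 0.020752790878017173 0.022623048714998456 toolx [-0.  0. -1.] turn share -0.000689850483506058 gap 0.09268408164098861 F [-0.2901 -1.0856  0.4436] q [0.1695 0.5882 1.9243 0.     0.6291 0.507 ]
(-0.125, 0.0205, 0.235) -> [-0.354  -0.0004  0.0022]
(-0.15, -0.17, 0.235) -> [-0.354  -0.3179 -0.0392]
(-0.0045, -0.19, 0.235) -> [-0.354  -0.3511  0.2033]
```

View pics/s2.png

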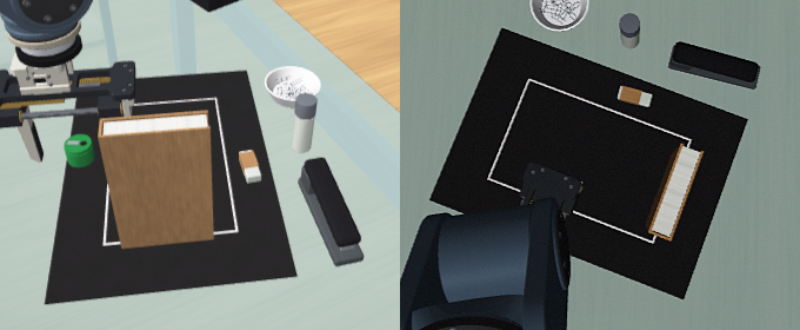

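Request:
send_rows:
  series: [-0.03,0,0,0,-0.09,0,0,0,-0.17,0,0,0,-0.26,0,0,0,-0.34,0,0,0,-0.38,-0.06,0,0,-0.38,-0.14,-0.02,0,-0.38,-0.22,-0.04,0,-0.38,-0.3,-0.04,0,-0.38,-0.36,-0.04,0,-0.38,-0.38,-0.04,0,-0.38,-0.38,-0.04,0]
  jaw: 1

```text
time: 7.3
position: [0.3821, -0.0779, 0.2507]
tcp_rot: [0.697, 0.119, 0.697, -0.119]
wrist_force: [0.6, 1.0, -0.2]
finger_gap: 0.0004
```

```bash
python3 snap.py s3; cat > sh.py <<'E'
from go import *
import sys
d=pickle.load(open(sys.argv[1]+".pkl","rb"))
for n,c0 in(("top",(.593,.068)),("side",(.5917,.068))):
    f=d[n];g=cv2.inRange(cv2.cvtColor(f["image"],cv2.COLOR_RGB2HSV),(50,100,40),(80,255,255));M=cv2.moments(g,True)
    if M["m00"]<20:print(n,"no green");continue
    c=(M["m10"]/M["m00"],M["m01"]/M["m00"]);p=ray(f,c,.028 if n=="top" else .02)[0,:2]-c0;print(n,"sharp",c,M["m00"],p@X,p@Y)
plan((-.0045,-.19,.235))
E
python3 sh.py s3
```

```text
top sharp (251.59248554913296, 336.5) 346.0 -0.12002869326871289 0.021156059141045482
side sharp (187.54676258992805, 278.02338129496405) 556.0 -0.1184390402057905 0.015208810298758294
t 7.4 frame pos -0.15038653150128778 -0.20644596752565145 0.25062399954193354 toolx [ 0.0001  0.0002 -1.    ] turn share -0.00019012790938190632 gap 0.000573371006324962 F [-0.1863  0.5623 -1.5237] q [-0.3187  0.0277  2.0052  0.0003  1.1086  0.0182]
(-0.0045, -0.19, 0.235) -> [0.026  0.0275 0.2431]
```

View pics/s3.png

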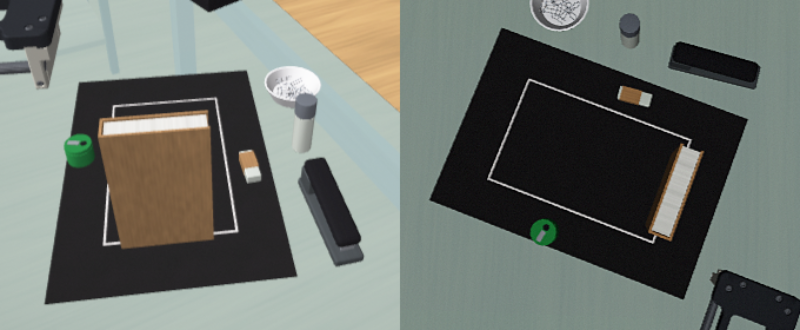

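The sharpener is at frame x ≈ -0.12 in both views, upright, outside the frame, with the notebook untouched. Now I'll go behind the notebook.

Request:
send_rows:
  series: [0,0,0.04,0,0,0,0.1,0,0,0.01,0.16,0,0,0.02,0.22,0,0,0.03,0.243,0,0.04,0.036,0.243,0,0.08,0.036,0.243,0,0.12,0.036,0.243,0,0.138,0.036,0.243,0,0.138,0.036,0.243,0]

```text
time: 8.65
position: [0.5265, -0.1052, 0.1677]
tcp_rot: [0.697, 0.119, 0.697, -0.118]
wrist_force: [0.2, 0.3, -0.3]
finger_gap: 0.0006
```

```bash
python3 snap.py s4; python3 - <<'E'
from go import *
plan((-.0045,-.1475,.168),(-.0045,-.1,.168))
E
```

```text
t 8.75 frame pos -0.004370798249556538 -0.18544576747448444 0.16867972935241696 toolx [ 0.001  -0.0003 -1.    ] turn share -0.0002622534995688319 gap 0.00034250045977492145 F [-0.1724  0.0538 -0.0631] q [-0.2843  0.4044  1.7478 -0.      0.9883  0.0528]
(-0.0045, -0.1475, 0.168) -> [ 0.0011  0.0632 -0.0002]
(-0.0045, -0.1, 0.168) -> [ 0.0011  0.1424 -0.0003]
```

View pics/s4.png

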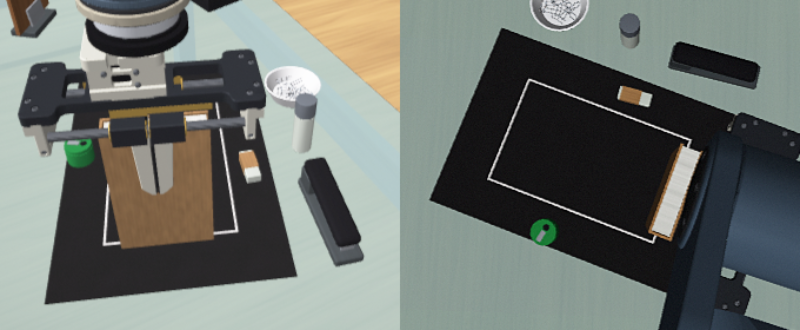

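Request:
send_rows:
  series: [0,0.025,0,0,0,0.045,0,0,0,0.06,0,0,0,0.07,0,0,0,0.08,0,0,0,0.09,0,0,0,0.1,0,0,0,0.11,0,0,0,0.12,0,0,0,0.13,0,0,0,0.14,0,0,0,0.14,0,0]

```text
time: 10.25
position: [0.5546, -0.0261, 0.1678]
tcp_rot: [0.697, 0.119, 0.697, -0.119]
wrist_force: [-0.8, -0.0, -0.4]
finger_gap: 0.0002
```

Request:
send_rows:
  series: [0,0,0,0,0,0,0,0,0,0,0,0,0,0,0,0]

```text
time: 10.75
position: [0.5545, -0.0265, 0.1678]
tcp_rot: [0.697, 0.119, 0.697, -0.119]
wrist_force: [-0.0, 0.1, -0.3]
finger_gap: 0.0004
```

```bash
python3 snap.py s5; python3 sh.py s5
```

```text
top sharp (251.57971014492753, 336.5304347826087) 345.0 -0.12008264099989786 0.021157353675466926
side sharp (187.5451263537906, 277.98736462093865) 554.0 -0.11844920966057683 0.015293488599386328
t 10.85 frame pos -0.004597723611428201 -0.1017489390890558 0.1678243614712943 toolx [-0. -0. -1.] turn share -0.0006419668525868112 gap 0.0006774393408315682 F [-0.1335 -0.366  -0.2907] q [-0.1316  0.4354  1.7015 -0.      1.0047  0.2059]
(-0.0045, -0.19, 0.235) -> [-0.112  -0.1471  0.0003]
```

View pics/s5.png

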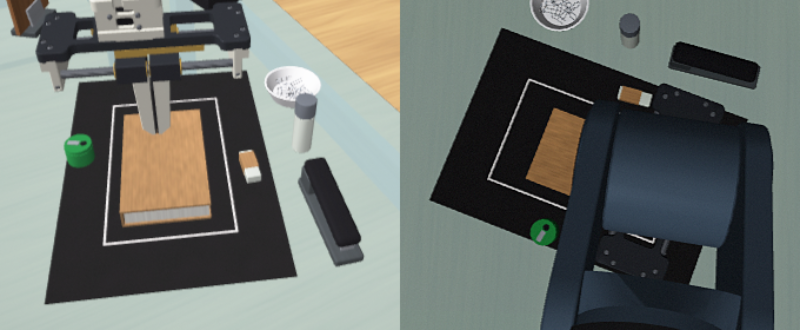

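The notebook has fallen flat inside the frame (left half, corners near (120,225) and (212,215)). I'll raise the arm, back it away and check from the top.

Request:
send_rows:
  series: [-0.04,0,0,0,-0.1,0,0,0,-0.14,-0.06,0,0,-0.14,-0.14,-0.06,0,-0.14,-0.2,-0.14,0,-0.14,-0.22,-0.22,0,-0.14,-0.22,-0.3,0,-0.14,-0.22,-0.33,0,-0.14,-0.22,-0.33,0]

```text
time: 11.98
position: [0.3236, -0.0853, 0.2522]
tcp_rot: [0.697, 0.119, 0.697, -0.119]
wrist_force: [0.3, -0.1, -0.3]
finger_gap: 0.0009
```

```bash
python3 snap.py s6; python3 sh.py s6; python3 - <<'E'
from go import *
d=pickle.load(open("s6.pkl","rb"))
f=d["top"];h=cv2.cvtColor(f["image"],cv2.COLOR_RGB2HSV)
m=cv2.inRange(h,(5,70,60),(25,255,255));cs,_=cv2.findContours(m[200:400,180:420].copy(),cv2.RETR_EXTERNAL,cv2.CHAIN_APPROX_NONE,offset=(180,200))
c=max(cs,key=cv2.contourArea);print(cv2.contourArea(c))
q=cv2.boxPoints(cv2.minAreaRect(c));p=ray(f,q,.03)[:,:2]-(.593,.068)
print(q,np.c_[p@X,p@Y])
b=cv2.inRange(h,(0,0,0),(0,0,0))
E
```

```text
top sharp (251.57514450867052, 336.5491329479769) 346.0 -0.12011383607061273 0.021153019742279885
side sharp (187.57271095152603, 278.0269299820467) 557.0 -0.11839677666882252 0.015195400881685223
t 12.075 frame pos -0.20187365071624833 -0.23361410810528735 0.25212977444143614 toolx [ 0.001  -0.0004 -1.    ] turn share -0.0005948939118636144 gap 0.0004258202162829258 F [-0.3581  0.0157  0.8283] q [-0.3971 -0.089   2.1133  0.      1.1163 -0.0596]
(-0.0045, -0.19, 0.235) -> [0.0289 0.0729 0.3289]
6838.5
[[236.098  291.3453]
 [259.7835 229.7629]
 [359.8299 268.2422]
 [336.1443 329.8247]] [[-0.0596  0.0733]
 [ 0.0521  0.0749]
 [ 0.0508 -0.1082]
 [-0.0596 -0.1069]]
```

View pics/s6.png

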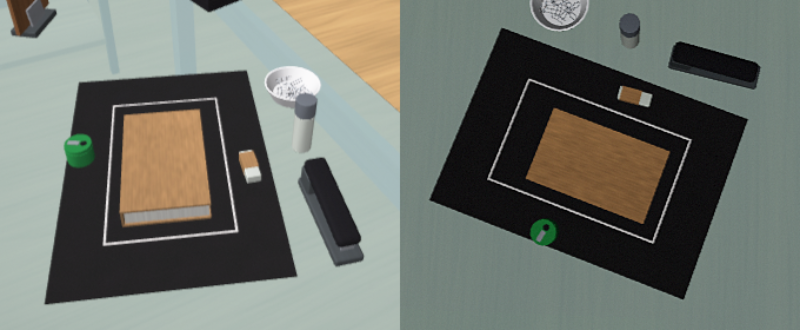

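The top view shows the notebook flat with a clear gap to every frame line. The sharpener stands outside the near long line at (251,337), and the bystanders haven't moved.

```bash
python3 -c "
from rig import arm
print(arm.finish_job())"
```

```text
the job is handed in; nothing more can be done
None
```

The job is done and handed in at about 12 s of the 53 s allowed. `finish_job` gives no verdict, so the results below are my own checks.

**What I did:** I caged the sharpener loosely between the part-closed fingers and slid it along the mat out over the frame's near (-x) line. I then opened the jaws and lifted away. With the jaws shut, I pushed the notebook near its top from behind until it tipped and fell flat into the frame, and backed the arm off clear of everything.

**Last checks, in frame coordinates:**
- **Notebook:** It lies flat. Its outline runs from x = -0.060 to 0.052 m and y = -0.108 to 0.075 m, so every side is at least 20 mm inside the lines.
- **Sharpener:** It stands upright at about (-0.12, 0.02) m, roughly 40 mm beyond the near long line where 16 mm is required. It did not move when the notebook fell.
- **Bystanders:** The eraser, glue stick, dish and stapler look unmoved in both views. I judged this by eye and did not measure it.

**Disagreement:** The two cameras differed by about 2 mm in x and 6 mm in y on the sharpener's position. Part of that comes from the side view's blob centre being cast onto an assumed height. It is well inside the margins.

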